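Hardness reading on a clamped silicone block

ROBOT

A 6-joint arm with a two-finger parallel gripper is mounted at the origin on a cart in front of the work surface, level with it; the furniture and walls round the work are solid. World frame = base frame: x ahead of the robot, y to its left, z up, the work surface at z = 0. Lengths are in m, angles in rad, forces in N, time in s.
With the tool pointing down it reaches from about 0.375 to 0.9 m from the base axis. Payload 3.1 kg.
Tool frame: the origin (TCP) lies on the centre line of the jaws, within the pads' length; the fingertips stand 8 mm ahead of it and the grasp point (between the pads) lies 11 mm behind it; z points along the fingers, y is the line along which they close (so a half turn about z gives the same grasp; the last joint's range is limited). The gripper opens to 87 mm and grips with 3 to 60 N. Pads are 19 mm wide; open, the fingers measure 117 mm over their backs; the gripper's body (75 mm by 190 mm) begins 51 mm behind the grasp point.
Start: joints at [1.155, 0.527, 1.433, -0, 1.181, -0.178], TCP at [0.147, 0.608, 0.231] pointing down, gripper open.
Joint ranges: [-3.08, 3.08], [-0.75, 2.2], [0.22, 2.44], [-1.43, 4.57], [0, 2.65], [-2.85, 2.85]. Speed limits (rad/s): [2.79, 2.79, 3.14, 3.14, 3.14, 3.14].

INTERFACE

Orientations are given as a unit quaternion [x, y, z, w].
In Python, from rig import robot gives the robot as it stands. The module is installed in compiled form; this text tells all that it offers.
- The arm moves only by the tool send_rows, never from a script. Its argument "increments" is one flat list of numbers, 7 for each row, row after row: the turn, a rotation vector about the world's x, y, z in rad, then the shift along the world's x, y, z in cm, then the opening, from 0 (shut) to 1 (fully open). A call has 1 to 20 rows; each row shifts and turns the commanded pose from where the row before left it; what a row does not reach is not made up. A row lasts 1/12 s, in which the tool goes at most 41.7 mm and 7.16 degrees, less where a joint would pass 70% of its speed; a pose out of reach is approached as far as the arm can. A call is refused whole if a number of a shift passes 4.17 or a number of a turn 0.125, either way. A call with a gripper value outside its range is refused whole. The fingers move at their own pace and stop on an object; "newtons" is the grip in N (left out, the last holds). Time passes only in rows, so rows that do not move let the fingers close. It gives the time, the measured TCP pose, the force, the opening and the grip force at its end, in the units of the state.
- robot.get_obs(): the state, without advancing time (a new reading comes with each control period).
- robot.camera(name): name is "side" or "top" or "wrist"; returns a dict with "image" (480x640x3 uint8, red, green, blue), "range_z" (480x640 float32, m along the optical axis (not along the pixel's ray), 0 where there is no reading), "fx", "fy", "cx", "cy" (pixels), "R" (3x3) and "t" (3): a world point X has camera coordinates R X + t. Camera axes: x right, y down, z forward; pixel columns grow to the right and rows downward; lengths in m; the calibration is good to about 2 mm. The wrist camera is an equidistant fisheye: a pixel r from the principal point sees the ray r / f radians off the axis. A picture is of the moment at which its call begins.
- robot.hand_in(): hands the job in; it is judged then, once.
The state is a dict: "time": time; "q": joint angles; "joint_velocities": joint speeds; "joint_torque": joint torques, N m; "position": TCP position; "tool_rot": TCP orientation; "ft_force": force on the tool from outside, world axes, zero at the start; "moment": the same for the moment, N m; "grip_width": finger opening in m; "grip_force": force on a finger pad.
Only numpy, scipy, OpenCV 4.12 (cv2) and the standard library are available. Lean on these libraries where they do the work, as an engineer would, in place of code of your own. Each camera call takes 0.05 s, during which the arm holds its last target. There are 200 camera calls.

TASK

Swing the cam vise's black-knobbed lever into the notch marked red, not beyond it, so that the silicone block is clamped, and let go of it. Then lift the hardness gauge by its orange grip out of its stand and press its tip gently, with about 4 newtons and the gauge upright, on the white spot on top of the block. Finish holding it there: the job ends with the gauge in the gripper, its tip pressing on the spot; leave the other things on the bench alone.

Things in the scene. Friction and masses are not known exactly. Their poses are not given: they have to be found in the camera images.
- vise: Small grey cam vise, fixed; origin on the bench, z up. Towards +y: steel bed 20 mm high, centre 62 mm from the origin, between a dark fixed jaw (farther out) and a moving jaw, both 40 mm high, the silicone block loose between them. Towards -y: round plate 156 mm across, 16 mm high, centre 35 mm from the origin, under the lever. Reaches 78 mm to +-x, 113 mm to -y, 105 mm to +y
- lever_pivot (a point): point on the lever's upright turning axis, at knob grip height (68 mm above the bench); axes those of the vise
- lever_knob (a point): centre of the part to hold of the lever's upright black knob: 18 mm across, round, standing from 43 to 89 mm above the bench, 85 mm from the turning axis, on a flat steel arm whose top is 43 mm above the bench. It moves in a level circle about lever_pivot
- red_notch (a point): where the centre of the knob (lever_knob) is when the lever lies in the red-marked notch; fixed to the vise. On the plate a red stripe 8 mm wide lies under the arm then; the other two notches have thin dark stripes
- lever (a joint): lever angle, rad, growing anticlockwise seen from above. Starts between 0.2 and 0.45; red notch 0.85, unmarked over-tight notch 1.30. A sprung ball rides up a hump from 0.66 (about 3 N at the knob, peak 0.75), then drops into the red notch and centres within 0.02; the next hump rises from 0.86, peak 0.95. The lever stays where left and slides the jaw 9 mm per rad
- spot (a point): white spot 12 mm across with a small black centre on the flat top of the salmon-red silicone block (44 x 57 x 27 mm); the point is its centre on the top face, 47 mm above the bench, z up. The block is shifted up to 3 mm when it is clamped
- gauge_grip (a point): centre of the orange square grip (22 x 22 mm, 56 mm tall) at the top of the upright hardness gauge; z up along the gauge, x and y square to the grip's faces, the round white dial faces -x. At the start 146 mm above the bench. The top of the black dial housing (54 mm across, 24 mm thick) is 29 mm below this point. The gauge weighs about 0.12 kg
- gauge_tip (a point): end of the gauge's rounded steel tip (plunger 10 mm across), on the gauge's axis, 132 mm below gauge_grip when not pressed in
- plunger (a joint): how far the sprung tip is pushed into the gauge, m: 0 free, 0.008 bottomed. The spring takes 1 N per mm, so 4 N is 0.004
- gauge: the hardness gauge: origin on its axis at the underside of the collar that rests on the stand, 88 mm below gauge_grip and 44 mm above the free tip; z up along the gauge. A barrel 18 mm across and the tip hang 44 mm down through a 24 mm hole in the stand: lift straight up at least 50 mm
- stand: gauge stand, grey foot 80 x 80 mm with an aluminium bridge, top 58 mm high, fixed to the bench, placed differently each time; origin under its centre
- specimen: the silicone block itself, 44 (x) x 57 (y) x 27 mm (z), origin under its centre; its y lies along the vise's x
- dropper_bottle: brown dropper bottle, bystander, 42 mm across, 118 mm tall, origin under its centre
- pigment_jar: amber jar with black lid, bystander, 61 mm across, 64 mm tall, origin under its centre
- jar_lid: small white screw lid lying flat, bystander, 42 mm across, 9 mm high, origin under its centre
Things that resemble listed ones, but are neither listed nor needed, are in the scene too. What is shaped like the stand but turquoise is not meant. There is more than one size of the specimen; the one meant has the size given above.

How it is judged:
On the way, in this order (a step that is already met when the one before it is completed fails the run):
1. the lever lies in the red-marked notch, at rest and let go (value of joint lever between 0.79 and 0.91 rad and contact force between each of the arm, the fingers and vise below 0.2 N), for 0.2 s.
2. the gauge is held in the gripper, lifted clear of its stand (contact force between the fingers and gauge above 2 N and contact force between gauge and stand below 0.1 N and height (world z) of gauge_tip above 0.055 m), for 0.1 s.
3. the gauge's tip presses on the white spot (horizontal distance between gauge_tip and spot below 0.006 m and contact force between gauge and specimen above 2 N), for 0.2 s.
At the end, for the whole second after the job is handed in: The gripper still holds the gauge still and upright (within 5 degrees), its tip on the white spot (within 6 mm of its centre), pressing with 2 to 7 N (tip pushed in 2 to 7 mm); the block lies flat in the vise and the lever is in the red notch (0.85 within 0.06 rad) (all of step 3 and contact force between the fingers and gauge above 2 N and distance between gauge_tip and spot below 0.007 m and contact force between gauge and specimen below 7 N and value of joint plunger between 0.002 and 0.007 m and angle between gauge's own z axis and vertical below 0.087 rad and contact force between gauge and vise below 0.2 N and linear speed of gauge below 0.01 m/s and value of joint lever between 0.79 and 0.91 rad and angle between specimen's own z axis and vertical below 0.05 rad and height (world z) of specimen below 0.023 m); the arm keeps its last pose, push and grip.
It fails at once if the lever is thrown past the red notch, crushing the block (value of joint lever above 1.05 rad).
It fails at once if the gauge is pressed hard on the block (over 12 N) (contact force between gauge and specimen above 12 N).
It fails at once if a bystander is moved more than 20 mm (distance of any of dropper_bottle, pigment_jar, jar_lid from where it was at the start of the episode above 0.02 m).
It also fails if it takes over 48 s, if anything falls off the work surface, if the arm or the gripper's body presses on something with over 40 N, if the wrist force passes 120 N, or if a joint passes its speed limit or range.

## Working session

There is one attempt and no reset: what is moved stays moved. The work goes in short steps, Python scripts to look and compute and a tool call to move; the robot and the scene stay as the last step left them, time stands still between calls to the robot, and variables do not carry over. Pictures are saved under pics/ and viewed, at most 10 in all, crops included, and the job is handed in when it is done.

Besides the shell and the picture viewer there is one more tool, called as name(argument=value, ...) on one line, values as JSON. send_rows: Moves the arm, as the interface text tells. Its arguments: {"type":"object","properties":{"increments":{"type":"array"},"newtons":{"type":"number"}},"required":["increments"]}

```bash
mkdir -p pics
cat > h.py <<'E'
import numpy as np, cv2
from rig import robot
def save(n,c): cv2.imwrite(f'pics/{n}.png',c['image'][:,:,::-1])
def ray(c,u,v,fish=False):
    x=(u-c['cx'])/c['fx'];y=(v-c['cy'])/c['fy']
    if fish:
        r=np.hypot(x,y); s=np.sin(r)/r if r>1e-9 else 1; d=np.array([x*s,y*s,np.cos(r)])
    else: d=np.array([x,y,1.])
    R=np.array(c['R']);t=np.array(c['t'])
    return -R.T@t, R.T@d
def plane(c,u,v,z,fish=False):
    o,d=ray(c,u,v,fish); return o+d*(z-o[2])/d[2]
def pt(c,u,v):
    o,d=ray(c,u,v); return o+d*c['range_z'][int(v),int(u)]
E
python3 - <<'E'
from h import *
a=robot.camera('top');b=robot.camera('side');save('top0',a);save('side0',b)
import pickle;pickle.dump((a,b),open('c0.pkl','wb'))
print(robot.get_obs())
for c in(a,b):print(c['fx'],c['cx'],c['cy'],ray(c,320,240))
E
```

```text
{'time': 0.1, 'q': array([ 1.15550423e+00,  5.28387872e-01,  1.43377495e+00,  8.93413804e-06,
        1.18140281e+00, -1.78532193e-01]), 'joint_velocities': array([ 0.00057412, -0.00246287, -0.0008067 ,  0.0001225 , -0.00013834,
        0.00078301]), 'joint_torque': array([-5.88732819e-04, -4.40985203e+01, -1.77151072e+01,  6.34984835e-02,
        5.33855672e-02, -3.00545150e-05]), 'position': array([0.14632019, 0.60696699, 0.22966022]), 'tool_rot': array([ 1.18105282e-01,  9.93000589e-01, -9.42116083e-04, -2.92566209e-04]), 'ft_force': array([ 0.37029165,  0.55363047, -1.0002862 ]), 'moment': array([ 0.03060928, -0.07397024,  0.01224299]), 'grip_force': 0.0, 'grip_width': 0.08706448486417977}
595.5659390020661 317.70754349324386 241.73096122783224 (array([0.1464373 , 0.29570829, 1.32013627]), array([ 0.35277079, -0.13686913, -0.92565808]))
577.5390014745168 315.9586341156866 251.32871479791828 (array([0.39070564, 1.23353455, 0.88236866]), array([ 0.1389079 , -0.82076199, -0.55451608]))
```

View pics/top0.png

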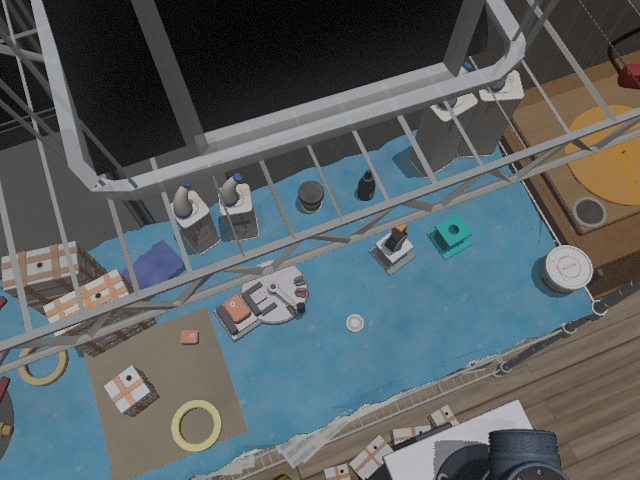

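View pics/side0.png

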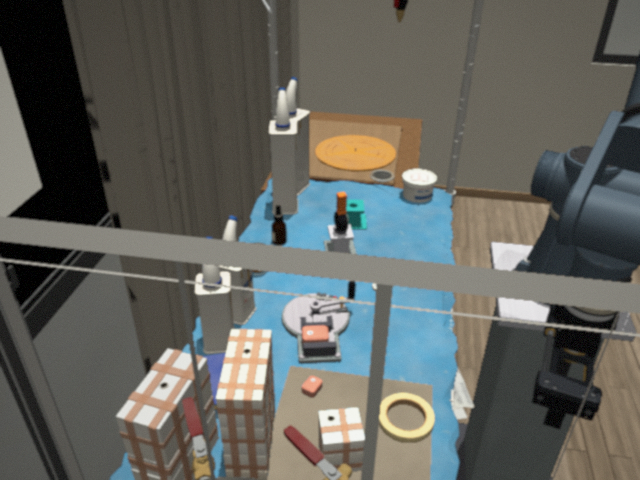

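The top view shows the vise at (265,300), with its block at (237,307) and the knob at (300,308). The gauge is in the grey stand at (396,240). Look-alikes are the turquoise stand (450,235), the small loose block (189,337), and dark objects such as the jar (311,195) and bottle (367,185). I'll check with one close crop.

Run:
```python
from h import *
import pickle
a,b=pickle.load(open('c0.pkl','rb'))
i=a['image'][:,:,::-1]
x=cv2.resize(i[255:350,205:325],None,fx=5,fy=5,interpolation=cv2.INTER_CUBIC)[:475]
y=cv2.resize(i[210:280,365:415],None,fx=4,fy=4,interpolation=cv2.INTER_CUBIC)
o=np.zeros((475,800,3),np.uint8);o[:,:600]=x;o[:280,600:]=y
cv2.imwrite('pics/crop1.png',o)
for n,u,v in[('blk',237,307),('knob',300,308),('grip',401,231),('plate',280,290),('lid',355,323),('bottle',368,180),('jar',311,190),('block2',189,337)]:print(n,pt(a,u,v).round(3))
```

```text
blk [0.552 0.337 0.045]
knob [0.486 0.211 0.087]
grip [ 0.541 -0.04   0.168]
plate [0.552 0.235 0.049]
lid [0.43  0.103 0.005]
bottle [ 0.715 -0.046  0.088]
jar [0.751 0.083 0.065]
block2 [0.532 0.458 0.025]
```

View pics/crop1.png

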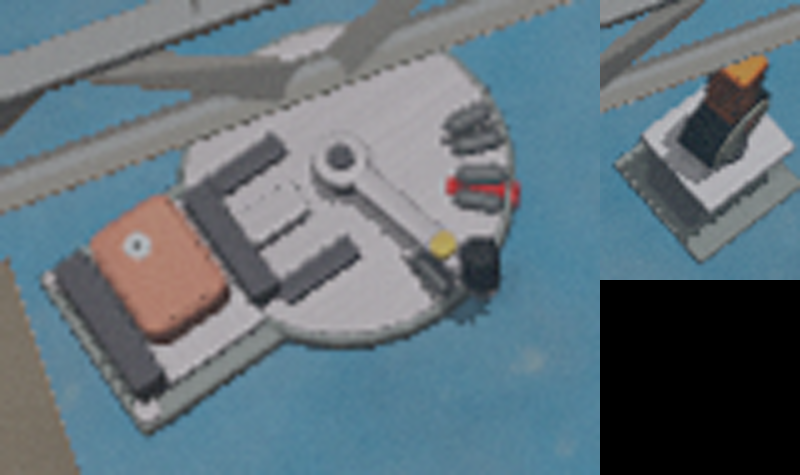

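The crop shows the hub at (273,287), knob top at (301,305), red stripe between the middle notch bumps at (302,293), spot at (232,304), and gauge grip top at about (401,228). The right objects are chosen; now to measure them.

Run:
```python
from h import *
import pickle
a,b=pickle.load(open('c0.pkl','rb'))
def P(n,cx,cy,z):
    u,v=205+(cx+.5)/5-.5,255+(cy+.5)/5-.5
    p=plane(a,u,v,z);print(n,p.round(4),'depth pt',pt(a,round(u),round(v)).round(3));return p
h=P('hub',342,158,.055);k=P('knobtop',482,245,.089)
hd=[pt(a,round(205+x/5),round(255+158/5)) for x in(320,342,355)];print(np.round(hd,3))
r0=P('redout',516,192,.016);r1=P('redin',455,186,.016)
s=P('spot',137,245,.047)
j=[P('jaw',*q,.04) for q in((55,272),(147,395))]
j2=[P('mjaw',*q,.04) for q in((200,188),(265,298))]
n=lambda d:np.degrees(np.arctan2(d[1],d[0]))
print('ang knob',n(k-h),np.linalg.norm((k-h)[:2]),'red',n((r0+r1)/2-h),'jaw',n(j[1]-j[0]),n(j2[1]-j2[0]))
# gauge grip: orange in both views
for c,w in((a,(365,415,210,280)),(b,(320,360,180,240))):
    hsv=cv2.cvtColor(c['image'],cv2.COLOR_RGB2HSV)
    m=cv2.inRange(hsv,(5,150,80),(22,255,255));M=np.zeros_like(m);M[w[2]:w[3],w[0]:w[1]]=m[w[2]:w[3],w[0]:w[1]]
    v,u=np.nonzero(M);Q=np.array([pt(c,x,y) for x,y in zip(u,v)])
    Q=Q[Q[:,2]>.1];print(len(u),u.min(),u.max(),v.min(),v.max(),np.percentile(Q,[3,50,97],axis=0).round(3))
    T=Q[Q[:,2]>.168];print('top',len(T),T.mean(0).round(3) if len(T) else '')
```

```text
hub [0.5641 0.2469 0.055 ] depth pt [0.566 0.247 0.051]
knobtop [0.494  0.2058 0.089 ] depth pt [0.494 0.206 0.087]
[[0.569 0.255 0.046]
 [0.565 0.247 0.047]
 [0.562 0.241 0.047]]
redout [0.5323 0.1771 0.016 ] depth pt [0.534 0.176 0.008]
redin [0.5453 0.2019 0.016 ] depth pt [0.542 0.202 0.024]
spot [0.5625 0.3448 0.047 ] depth pt [0.563 0.345 0.044]
jaw [0.5665 0.3829 0.04  ] depth pt [0.563 0.381 0.049]
jaw [0.4987 0.3626 0.04  ] depth pt [0.504 0.364 0.017]
mjaw [0.5795 0.3104 0.04  ] depth pt [0.579 0.309 0.042]
mjaw [0.5207 0.3001 0.04  ] depth pt [0.525 0.299 0.026]
ang knob -149.64700099502662 0.08125642038244085 red -113.8494260040072 jaw -163.32793607749278 -170.12579185818498
34 397 405 225 231 [[ 0.542 -0.052  0.168]
 [ 0.547 -0.043  0.172]
 [ 0.551 -0.035  0.175]]
top 33 [ 0.547 -0.043  0.172]
154 337 345 193 214 [[ 0.544 -0.042  0.116]
 [ 0.552 -0.032  0.147]
 [ 0.56  -0.025  0.171]]
top 18 [0.545 0.036 0.209]
```

Run:
```python
from h import *
import pickle
a,b=pickle.load(open('c0.pkl','rb'))
for c in(a,b):
    for v in range(0,480,1):
        pass
    V,U=np.mgrid[0:480:3,0:640:3];V=V.ravel();U=U.ravel()
    Q=np.array([pt(c,u,v) for u,v in zip(U,V)])
    m=(Q[:,2]>.12)&(Q[:,0]>.1)&(Q[:,0]<.85)&(abs(Q[:,1])<.8)
    q=Q[m]
    # coarse voxels
    w,n=np.unique((q/.15).astype(int),axis=0,return_counts=True)
    for x,k in zip(w,n):
        if k>3: print((x*.15).round(2),k,end=' | ')
    print('\n')
```

```text
[0.   0.   0.15] 13 | [0.  0.  0.3] 26 | [0.   0.15 1.2 ] 338 | [ 0.15 -0.3   0.  ] 10 | [ 0.15 -0.3   0.15] 22 | [0.15 0.   0.9 ] 484 | [0.15 0.15 0.9 ] 868 | [0.15 0.15 1.05] 931 | [0.15 0.3  0.9 ] 849 | [0.15 0.3  1.05] 4 | [0.3 0.  0.9] 241 | [0.3  0.   1.05] 281 | [0.3  0.15 0.9 ] 378 | [0.3  0.15 1.05] 3482 | [0.3 0.3 0.9] 547 | [0.3  0.3  1.05] 2177 | [0.3  0.75 0.15] 20 | [ 0.45 -0.3   0.45] 21 | [ 0.45 -0.3   0.6 ] 38 | [ 0.45 -0.15  0.6 ] 21 | [0.45 0.   0.  ] 5 | [0.45 0.   0.15] 12 | [0.45 0.3  0.9 ] 11 | [0.45 0.3  1.05] 4 | [0.45 0.45 0.  ] 12 | [0.45 0.45 0.15] 16 | [0.45 0.6  0.15] 39 | [0.45 0.75 0.15] 21 | [ 0.6 -0.3  0. ] 34 | [ 0.6  -0.3   0.15] 184 | [ 0.6  -0.15  0.  ] 31 | [ 0.6  -0.15  0.15] 174 | [ 0.6  -0.15  0.3 ] 9 | [0.6  0.15 0.  ] 17 | [0.6  0.15 0.15] 86 | [0.6 0.3 0. ] 21 | [0.6  0.3  0.15] 70 | [0.6  0.45 0.  ] 16 | [0.6  0.45 0.15] 158 | [0.6 0.6 0. ] 30 | [0.6  0.6  0.15] 366 | [ 0.75 -0.3   0.15] 13 | [ 0.75 -0.3   0.3 ] 26 | [ 0.75 -0.15  0.  ] 6 | [ 0.75 -0.15  0.15] 19 | [0.75 0.15 0.15] 25 | [0.75 0.3  0.15] 54 | [0.75 0.6  0.15] 45 | 

[0.   
[... 514 characters left out ...]
5 0.45 0.  ] 5 | [0.45 0.45 0.15] 44 | [0.45 0.6  0.  ] 36 | [0.45 0.6  0.15] 117 | [0.45 0.75 0.15] 81 | [ 0.6 -0.3  0. ] 12 | [ 0.6  -0.3   0.15] 64 | [ 0.6 -0.3  0.3] 11 | [ 0.6  -0.15  0.  ] 17 | [ 0.6  -0.15  0.15] 91 | [ 0.6  -0.15  0.3 ] 14 | [0.6 0.  0.6] 4 | [0.6  0.15 0.  ] 21 | [0.6  0.15 0.15] 25 | [0.6 0.3 0. ] 21 | [0.6  0.3  0.15] 48 | [0.6  0.45 0.15] 134 | [0.6 0.6 0. ] 131 | [0.6  0.6  0.15] 687 | [0.6  0.75 0.15] 63 | [ 0.75 -0.3   0.15] 24 | [ 0.75 -0.3   0.3 ] 58 | [ 0.75 -0.3   0.45] 26 | [ 0.75 -0.15  0.  ] 9 | [ 0.75 -0.15  0.15] 57 | [ 0.75 -0.15  0.3 ] 11 | [0.75 0.15 0.15] 10 | [0.75 0.3  0.  ] 21 | [0.75 0.3  0.15] 53 | [0.75 0.6  0.  ] 16 | [0.75 0.6  0.15] 116 |
```

send_rows(increments=[0,0,0.06,2.65,-3.08,-0.2,1,0,0,0.06,2.65,-3.08,-0.2,1,0,0,0.06,2.65,-3.08,-0.2,1,0,0,0.06,2.65,-3.08,-0.2,1,0,0,0.06,2.65,-3.08,-0.2,1,0,0,0.06,2.65,-3.08,-0.2,1,0,0,0.06,2.65,-3.08,-0.2,1,0,0,0.06,2.65,-3.08,-0.2,1,0,0,0.06,2.65,-3.08,-0.2,1,0,0,0.06,2.65,-3.08,-0.2,1,0,0,0.06,2.65,-3.08,-0.2,1,0,0,0.06,2.65,-3.08,-0.2,1,0,0,0.06,2.65,-3.08,-0.2,1,0,0,0,0,0,0,1,0,0,0,0,0,0,1])

```text
time: 1.35
position: [0.4923, 0.2053, 0.2041]
tool_rot: [-0.266, 0.964, 0.0, -0.0]
ft_force: [-0.2, 0.2, 0.0]
grip_width: 0.0868
grip_force: 0.0
```

Run:
```python
from h import *
import pickle
w=robot.camera('wrist');save('w1',w);pickle.dump(w,open('w1.pkl','wb'))
o=robot.get_obs();print(o['position'],o['tool_rot'],o['q'],w['fx'],w['cx'],w['cy'])
```

```text
[0.49079191 0.20650684 0.20401415] [-2.66896717e-01  9.63724659e-01  3.44270455e-04 -8.97923946e-04] [ 1.87964691e-01  4.39445676e-01  1.69179198e+00  6.35318522e-04
  1.01220141e+00 -1.92351210e+00] 371.64829954431775 315.9487091167731 244.6417131387179
```

View pics/w1.png

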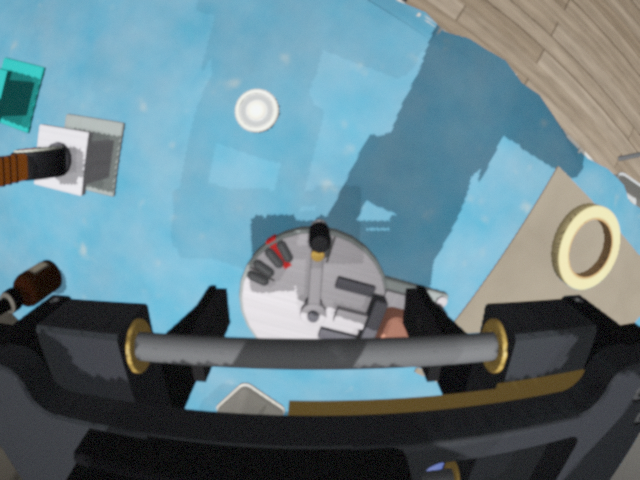

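The wrist view shows the knob top at (320,229), hub at (313,316), red stripe from (270,238) to (290,266), and the gauge at left (40,165).

Run:
```python
from h import *
import pickle
w=pickle.load(open('w1.pkl','rb'))
f=lambda u,v,z:plane(w,u,v,z,True)
k=f(320,228,.089);h=f(313,316,.05)
hsv=cv2.cvtColor(w['image'],cv2.COLOR_RGB2HSV)
m=cv2.inRange(hsv,(0,150,80),(6,255,255))|cv2.inRange(hsv,(172,150,80),(180,255,255));M=m*0;M[225:280,255:300]=m[225:280,255:300]
v,u=np.nonzero(M);R=np.array([f(x,y,.016) for x,y in zip(u,v)])
n=lambda d:np.degrees(np.arctan2(d[1],d[0]))
d=cv2.fitLine(R[:,:2].astype(np.float32),cv2.DIST_L2,0,.01,.01).ravel()
print('knob',k,'kbase',f(320,250,.043),'hub',h,n(k-h),np.linalg.norm((k-h)[:2]));print('red',len(u),R.mean(0),n(R.mean(0)-h),n(d[:2]))
g=f(0,166,.174);print(w['range_z'][228,320],w['range_z'][316,313],g)
```

```text
knob [0.48029251 0.20140329 0.089     ] kbase [0.50780679 0.21851361 0.043     ] hub [0.56506922 0.24522329 0.05      ] -152.6661338857579 0.09543208719766537
red 102 [0.53683641 0.18685712 0.016     ] -115.81393027520909 60.22252
0.2951428 0.34504458 [ 0.52990245 -0.01304629  0.174     ]
```

send_rows(increments=[0,0,0,0,0,-3.6,1,0,0,0,0,0,-3.6,1,0,0,0,0,0,-3.6,1,0,0,0,0,0,-3.6,1,0,0,0,0,0,0,1,0,0,0,0,0,0,0,0,0,0,0,0,0,0,0,0,0,0,0,0,0,0,0,0,0,0,0,0,0,0,0,0,0,0,0,0,0,0,0,0,0,0,0,0,0,0,0,0,0,0,0,0,0,0,0,0], newtons=15)

```text
time: 2.48
position: [0.4913, 0.2071, 0.0611]
tool_rot: [-0.268, 0.963, -0.0, 0.001]
ft_force: [0.1, -0.1, -0.5]
grip_width: 0.0411
grip_force: 0.0
```

Run:
```python
from h import *
import pickle
w=robot.camera('wrist');save('w2',w);pickle.dump(w,open('w2.pkl','wb'))
```

```text
(no output)
```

View pics/w2.png

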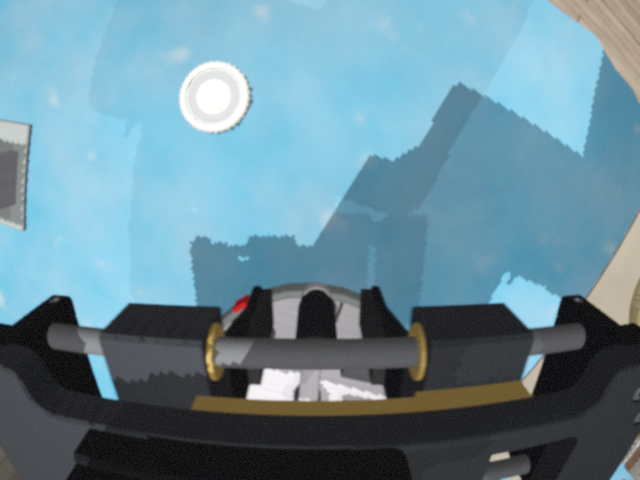

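The knob (317,310) stands centred between the closing fingers (258 and 373). I'll finish closing.

send_rows(increments=[0,0,0,0,0,0,0,0,0,0,0,0,0,0,0,0,0,0,0,0,0,0,0,0,0,0,0,0,0,0,0,0,0,0,0,0,0,0,0,0,0,0])

```text
time: 3.03
position: [0.491, 0.2071, 0.0604]
tool_rot: [-0.268, 0.963, -0.0, -0.0]
ft_force: [0.1, -0.3, -0.3]
grip_width: 0.0176
grip_force: 15.0
```

send_rows(increments=[0,0,0.087,0.37,-0.63,0,0,0,0,0.087,0.42,-0.6,0,0,0,0,0.087,0.47,-0.56,0,0,0,0,0.087,0.52,-0.51,0,0,0,0,0.087,0.56,-0.47,0,0,0,0,0,0,0,0,0,0,0,0,0,0,0,0])

```text
time: 3.62
position: [0.5141, 0.1788, 0.0604]
tool_rot: [-0.469, 0.883, -0.0, -0.001]
ft_force: [-0.2, -3.0, 1.1]
grip_width: 0.0176
grip_force: 15.0
```

Run:
```python
from h import *
import pickle
w=robot.camera('top');save('t3',w);pickle.dump(w,open('t3.pkl','wb'))
i=w['image'][:,:,::-1]
a=cv2.resize(i[255:345,205:325],None,fx=5,fy=5,interpolation=cv2.INTER_CUBIC)
cv2.imwrite('pics/crop3.png',a)
```

```text
(no output)
```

View pics/crop3.png

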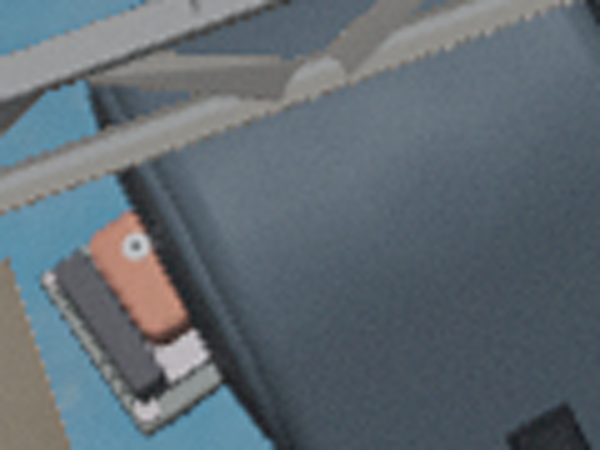

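send_rows(increments=[0,0,0.044,0.3,-0.21,0,0,0,0,0,0,0,0,0])

```text
time: 3.83
position: [0.5164, 0.1772, 0.0605]
tool_rot: [-0.489, 0.872, 0.0, -0.001]
ft_force: [-2.5, -2.9, 1.6]
grip_width: 0.0174
grip_force: 15.0
```

send_rows(increments=[0,0,0.044,0.3,-0.21,0,0,0,0,0,0,0,0,0])

```text
time: 4.0
position: [0.5196, 0.1751, 0.0604]
tool_rot: [-0.508, 0.861, 0.0, -0.001]
ft_force: [-1.6, -4.9, 1.7]
grip_width: 0.0171
grip_force: 15.0
```

send_rows(increments=[0,0,0.044,0.31,-0.19,0,0,0,0,0,0,0,0,0])

```text
time: 4.17
position: [0.523, 0.1729, 0.0605]
tool_rot: [-0.527, 0.85, -0.0, -0.001]
ft_force: [-1.8, -4.1, 1.8]
grip_width: 0.0177
grip_force: 15.0
```

send_rows(increments=[0,0,0.03,0.2,-0.13,0,0,0,0,0,0,0,0,0])

```text
time: 4.33
position: [0.5253, 0.1715, 0.0605]
tool_rot: [-0.539, 0.842, -0.0, -0.001]
ft_force: [-2.5, -4.4, 1.3]
grip_width: 0.0172
grip_force: 15.0
```

send_rows(increments=[0,0,0,0,0,0,0.5,0,0,0,0,0,0,0.5,0,0,0,0,0,0,1,0,0,0,0,0,0,1,0,0,0,0,0,0,1,0,0,0,0,0,0,1,0,0,0,0,0,3.6,1,0,0,0,0,0,3.6,1,0,0,0,0,0,3.6,1,0,0,0,0,0,3.6,1,0,0,0,0,0,0,1])

```text
time: 5.25
position: [0.5302, 0.1729, 0.2116]
tool_rot: [-0.54, 0.842, -0.003, 0.007]
ft_force: [1.4, 0.2, 0.5]
grip_width: 0.0816
grip_force: 0.0
```

Run:
```python
from h import *
import pickle
w=robot.camera('wrist');save('w4',w);pickle.dump(w,open('w4.pkl','wb'))
i=w['image'][:,:,::-1]
a=cv2.resize(i[180:340,220:420],None,fx=4,fy=3.6,interpolation=cv2.INTER_CUBIC)
cv2.imwrite('pics/crop4.png',a)
```

```text
(no output)
```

View pics/crop4.png

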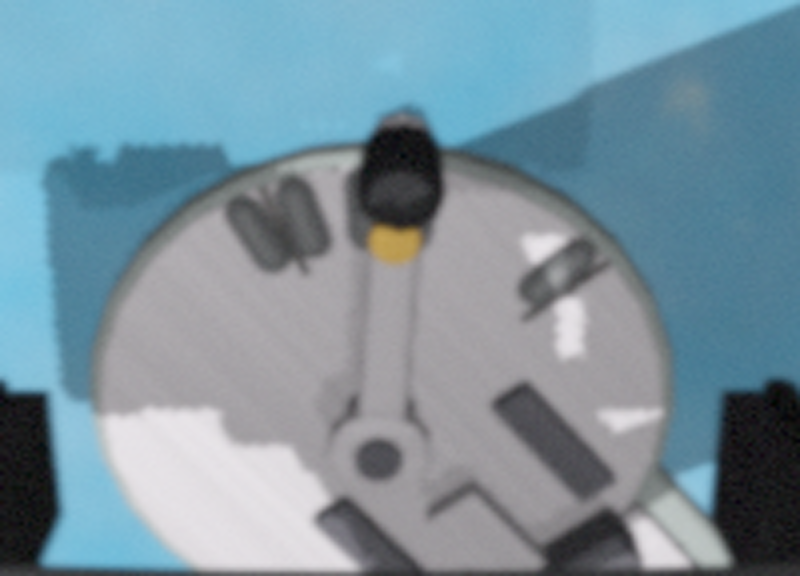

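The arm lies over the red stripe, which is hidden apart from a sliver at (405,125), and sits between its notch lugs. The lever is seated and released, so the gauge pose is next.

Run:
```python
from h import *
import pickle
a,b=pickle.load(open('c0.pkl','rb'))
c=[plane(a,365+(x-600)/4,210+y/4,.058) for x,y in((643,137),(693,207),(795,145))]
n=lambda d:np.degrees(np.arctan2(d[1],d[0]))
print(np.round(c,4),n(c[1]-c[0]),n(c[2]-c[1]),np.linalg.norm(c[1]-c[0]),np.linalg.norm(c[2]-c[1]),(c[0]+c[2])/2)
f=[plane(a,365+(x-600)/4,210+y/4,.0) for x,y in((612,165),(702,260),(800,190))]
print(np.round(f,4),n(f[1]-f[0]),n(f[2]-f[1]))
# intersect rays with top grip centre (722..766,..): grip top quad centre crop(745,70); side grip top
o,d=ray(a,365+145/4,210+70/4);p1=plane(a,365+145/4,210+70/4,.174);p2=plane(b,341.5,193.5,.174);print(p1,p2,robot.get_obs()['q'])
```

```text
[[ 0.5705 -0.0051  0.058 ]
 [ 0.5212 -0.0142  0.058 ]
 [ 0.534  -0.0835  0.058 ]] -169.60212095620972 -79.52008183091162 0.050194244453058486 0.07044381277626297 [ 0.55226431 -0.04431358  0.058     ]
[[ 0.5804  0.0053  0.    ]
 [ 0.5063 -0.0198  0.    ]
 [ 0.5247 -0.0915  0.    ]] -161.25866581095258 -75.59858922382114
[ 0.54639787 -0.04227022  0.174     ] [ 0.55146573 -0.03248374  0.174     ] [ 1.14602412e-01  4.58458593e-01  1.63815291e+00  1.32966661e-04
  1.03481144e+00 -2.59654129e+00]
```

send_rows(increments=[0,0,-0.103,0.24,-2.37,0.39,1,0,0,-0.103,0.24,-2.37,0.39,1,0,0,-0.103,0.24,-2.37,0.39,1,0,0,-0.103,0.24,-2.37,0.39,1,0,0,-0.103,0.24,-2.37,0.39,1,0,0,-0.103,0.24,-2.37,0.39,1,0,0,-0.103,0.24,-2.37,0.39,1,0,0,-0.103,0.24,-2.37,0.39,1,0,0,-0.103,0.24,-2.37,0.39,1,0,0,0,0,0,0,1,0,0,0,0,0,0,1])

```text
time: 6.22
position: [0.5466, -0.042, 0.2384]
tool_rot: [-0.106, 0.994, 0.001, -0.001]
ft_force: [-0.1, -0.1, -0.1]
grip_width: 0.0873
grip_force: 0.0
```

Run:
```python
from h import *
import pickle
w=robot.camera('wrist');save('w5',w);pickle.dump(w,open('w5.pkl','wb'))
o=robot.get_obs();print(o['position'],o['tool_rot'],o['q'])
hsv=cv2.cvtColor(w['image'],cv2.COLOR_RGB2HSV)
m=cv2.inRange(hsv,(5,150,80),(22,255,255))
n,l,s,c=cv2.connectedComponentsWithStats(m)
for i in range(1,n):
    if s[i,4]>100:print(s[i],c[i])
print(ray(w,w['cx'],w['cy']))
```

```text
[ 0.54623778 -0.04096383  0.2383644 ] [-1.06429630e-01  9.94319081e-01  8.53988585e-04 -1.25267444e-03] [-2.79259426e-01  4.15195204e-01  1.61654387e+00  7.12864233e-04
  1.11281765e+00 -2.06363530e+00]
[ 293  234   37   56 1527] [310.75703995 262.61558612]
[363 370  34  23 460] [377.74130435 378.96086957]
(array([ 0.46582217, -0.06015015,  0.39318279]), array([ 0.289016  ,  0.06333389, -0.95522697]))
```

View pics/w5.png

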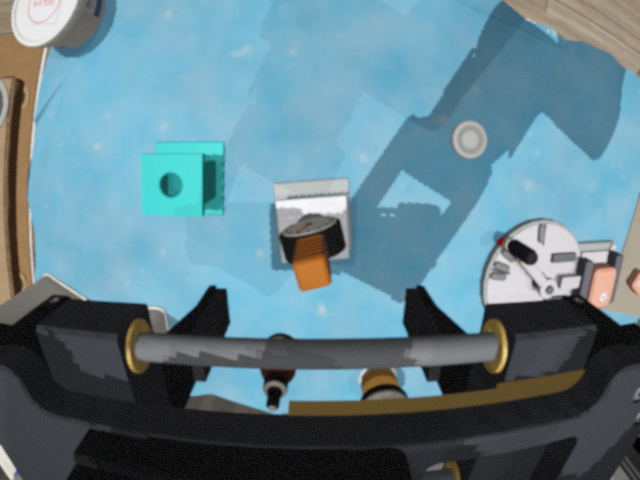

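Gauge grip top at about (312,276), dial facing up-image toward the robot, on the grey stand at (313,220). The turquoise stand at (185,180) is not the one.

Run:
```python
from h import *
import pickle
w=pickle.load(open('w5.pkl','rb'))
hsv=cv2.cvtColor(w['image'],cv2.COLOR_RGB2HSV)
print(hsv[236:292:4,312].tolist())
m=cv2.inRange(hsv,(5,150,80),(22,255,255));m[330:]=0
V=hsv[...,2][m>0];t,_=cv2.threshold(V.reshape(-1,1),0,255,cv2.THRESH_OTSU);print(t)
v,u=np.nonzero((m>0)&(hsv[...,2]>t))
f=lambda u,v,z:plane(w,u,v,z,True)
Q=np.array([f(x,y,.174)[:2] for x,y in zip(u,v)],np.float32)
print(len(u),u.min(),u.max(),v.min(),v.max(),cv2.minAreaRect(Q*1000))
# stand top (bright grey) rect at z=.058, front corners
for p in((277,198),(347,192),(348,258)):print(f(*p,.058).round(4))
for z in(.13,.15):
  pass
row=np.nonzero(m[245])[0];print(row.min(),row.max())
```

```text
[[11, 183, 102], [12, 193, 102], [14, 198, 108], [13, 188, 114], [15, 239, 109], [13, 194, 125], [13, 193, 174], [15, 190, 195], [15, 185, 197], [15, 184, 195], [15, 187, 194], [15, 189, 194], [15, 194, 192], [10, 112, 176]]
147.0
877 294 329 257 289 ((551.0418090820312, -44.35186004638672), (19.61892318725586, 19.7336368560791), 27.311904907226562)
[ 0.531  -0.0822  0.058 ]
[ 0.5121 -0.0208  0.058 ]
[ 0.5739 -0.0051  0.058 ]
297 320
```

send_rows(increments=[0,0,0.087,0.2,-0.13,0,1,0,0,0.087,0.2,-0.13,0,1,0,0,0,0,0,-2.5,1,0,0,0,0,0,-2.5,1,0,0,0,0,0,-2.6,1,0,0,0,0,0,-2.5,1,0,0,0,0,0,0,1,0,0,0,0,0,0,0,0,0,0,0,0,0,0,0,0,0,0,0,0,0,0,0,0,0,0,0,0,0,0,0,0,0,0,0,0,0,0,0,0,0,0,0,0,0,0,0,0,0,0,0,0,0,0,0,0,0,0,0,0,0,0,0,0,0,0,0,0,0,0,0,0,0,0,0,0,0,0,0,0,0,0,0,0], newtons=25)

```text
time: 7.85
position: [0.5511, -0.0439, 0.1385]
tool_rot: [-0.192, 0.981, 0.0, -0.0]
ft_force: [0.1, -0.4, -0.6]
grip_width: 0.0219
grip_force: 24.8
```

send_rows(increments=[0,0,0,0,0,1.0,0,0,0,0,0,0,2.0,0,0,0,0,0,0,3.0,0,0,0,0,0,0,3.0,0,0,0,0,0,0,3.0,0,0,0,0,0,0,0,0,0,0,0,0,0,0,0])

```text
time: 8.43
position: [0.5522, -0.0441, 0.2612]
tool_rot: [-0.192, 0.981, -0.001, 0.002]
ft_force: [-0.9, 0.1, -0.9]
grip_width: 0.0218
grip_force: 24.8
```

Run:
```python
from h import *
import pickle
a=robot.camera('top');b=robot.camera('side');w=robot.camera('wrist');pickle.dump((a,b,w),open('c6.pkl','wb'))
o=robot.get_obs();print(o['position'],o['tool_rot'],o['ft_force'],o['grip_width'])
a0,_=pickle.load(open('c0.pkl','rb'))
for c in(a0,a):
    hsv=cv2.cvtColor(c['image'],cv2.COLOR_RGB2HSV)
    m=cv2.inRange(hsv,(2,70,90),(14,200,255));M=m*0;M[280:330,210:262]=m[280:330,210:262]
    k,_=max(((q,cv2.contourArea(q)) for q in cv2.findContours(M,0,2)[0]),key=lambda q:q[1])
    F=cv2.drawContours(M*0,[k],-1,255,-1)
    W=F*(hsv[...,1]<60); v,u=np.nonzero(W)
    P=np.array([plane(c,q[0],q[1],.047)[:2]*1000 for q in k[:,0]],np.float32)
    print('spot',len(u),u.mean(),v.mean(),plane(c,u.mean(),v.mean(),.047).round(4),'block',cv2.minAreaRect(P))
# bottles near the vise
for u in range(170,262,10):
    print(u,[tuple(pt(a,u,v).round(2)) for v in(195,210,225,240)])
for n,i in(('a',a['image'][255:350,205:325]),('b',b['image'][120:320,250:420]),('w',w['image'])):pass
x=cv2.resize(b['image'][100:300,260:420],(480,600));y=cv2.resize(a['image'][255:345,215:311],(320,300),interpolation=cv2.INTER_CUBIC);z=cv2.resize(w['image'],(320,240))
o=np.zeros((600,800,3),np.uint8);o[:,:480]=x;o[:300,480:]=y;o[300:540,480:]=z
cv2.imwrite('pics/m6.png',o[:,:,::-1])
```

```text
[ 0.54998228 -0.04349655  0.25745684] [-1.92400250e-01  9.81315272e-01  7.19535531e-04 -1.40103158e-03] [-0.05038022 -0.75514278 -1.14674393] 0.021748706954141987
spot 26 231.84615384615384 303.61538461538464 [0.5626 0.3451 0.047 ] block ((549.58642578125, 339.31878662109375), (55.965362548828125, 42.804264068603516), 14.062514305114746)
spot 26 231.19230769230768 304.1923076923077 [0.5619 0.3469 0.047 ] block ((549.260986328125, 340.7627868652344), (55.894901275634766, 43.572113037109375), 14.06251335144043)
170 [(np.float64(1.1), np.float64(0.43), np.float64(-0.36)), (np.float64(0.3), np.float64(0.32), np.float64(1.04)), (np.float64(0.82), np.float64(0.42), np.float64(0.01)), (np.float64(0.78), np.float64(0.43), np.float64(0.0))]
180 [(np.float64(0.75), np.float64(0.36), np.float64(0.24)), (np.float64(0.74), np.float64(0.38), np.float64(0.2)), (np.float64(0.75), np.float64(0.39), np.float64(0.12)), (np.float64(0.28), np.float64(0.32), np.float64(1.04))]
190 [(np.float64(0.79), np.float64(0.35), np.float64(0.17)), (np.float64(0.74), np.float64(0.36), np.float64(0.19)), (np.float64(0
[... 989 characters left out ...]
np.float64(0.0))]
240 [(np.float64(0.75), np.float64(0.25), np.float64(0.16)), (np.float64(0.72), np.float64(0.26), np.float64(0.16)), (np.float64(0.72), np.float64(0.27), np.float64(0.09)), (np.float64(0.72), np.float64(0.28), np.float64(0.0))]
250 [(np.float64(0.74), np.float64(0.23), np.float64(0.16)), (np.float64(0.71), np.float64(0.24), np.float64(0.15)), (np.float64(0.71), np.float64(0.25), np.float64(0.08)), (np.float64(0.71), np.float64(0.26), np.float64(0.01))]
260 [(np.float64(0.81), np.float64(0.19), np.float64(0.01)), (np.float64(0.78), np.float64(0.21), np.float64(0.0)), (np.float64(0.74), np.float64(0.22), np.float64(0.0)), (np.float64(0.7), np.float64(0.23), np.float64(-0.0))]
```

View pics/m6.png

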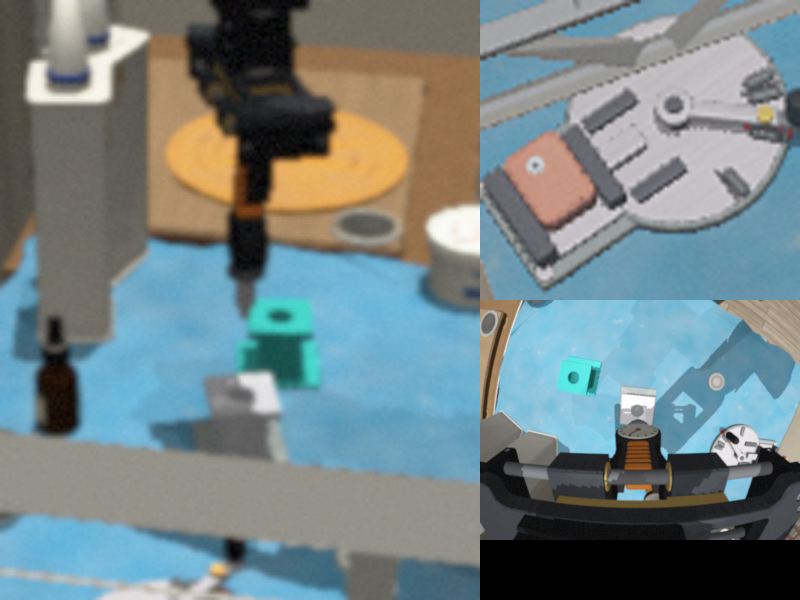

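The gauge is lifted clear and upright, the block is clamped between the jaws, and the lever sits over the red notch. The spot is now at (0.562, 0.347). I'll travel above it and stop about 12 mm short.

send_rows(increments=[0,0,0,0.1,2.0,0,0,0,0,0,0.1,3.9,0,0,0,0,0,0.1,3.9,0,0,0,0,0,0.1,3.9,0,0,0,0,0,0.1,3.9,0,0,0,0,0,0.1,3.9,0,0,0,0,0,0.1,3.9,0,0,0,0,0,0.1,3.9,0,0,0,0,0,0.1,3.9,0,0,0,0,0,0.1,3.9,0,0,0,0,0,0.05,1.9,0,0,0,0,0,0,0,0,0,0,0,0,0,0,-2.5,0,0,0,0,0,0,-2.5,0,0,0,0,0,0,-2.5,0,0,0,0,0,0,0,0,0,0,0,0,0,0,0])

```text
time: 10.0
position: [0.56, 0.3446, 0.1809]
tool_rot: [-0.192, 0.981, -0.001, -0.003]
ft_force: [0.9, -0.1, -0.1]
grip_width: 0.0218
grip_force: 24.8
```

Run:
```python
from h import *
import pickle
a=robot.camera('top');b=robot.camera('side');w=robot.camera('wrist');pickle.dump((a,b,w),open('c7.pkl','wb'))
o=robot.get_obs();print(o['time'],o['position'],o['tool_rot'],o['ft_force'],o['grip_width'])
p=np.array([.562,.347,.047]);q=b['R']@p+b['t'];u,v=int(b['fx']*q[0]/q[2]+b['cx']),int(b['fy']*q[1]/q[2]+b['cy']);print('spot in side',u,v)
x=cv2.resize(b['image'][v-75:v+35,u-50:u+50],(500,550),interpolation=cv2.INTER_CUBIC);z=cv2.resize(w['image'][180:480,200:440],(300,375))
O=np.zeros((550,800,3),np.uint8);O[:,:500]=x;O[:375,500:]=z
cv2.imwrite('pics/m7.png',O[:,:,::-1])
```

```text
10.15 [0.56285589 0.3460981  0.1851319 ] [-1.92146444e-01  9.81365371e-01  1.76857145e-04  1.31238601e-03] [ 0.13790546 -0.12336368 -0.44609887] 0.02192497523796304
spot in side 309 332
```

View pics/m7.png

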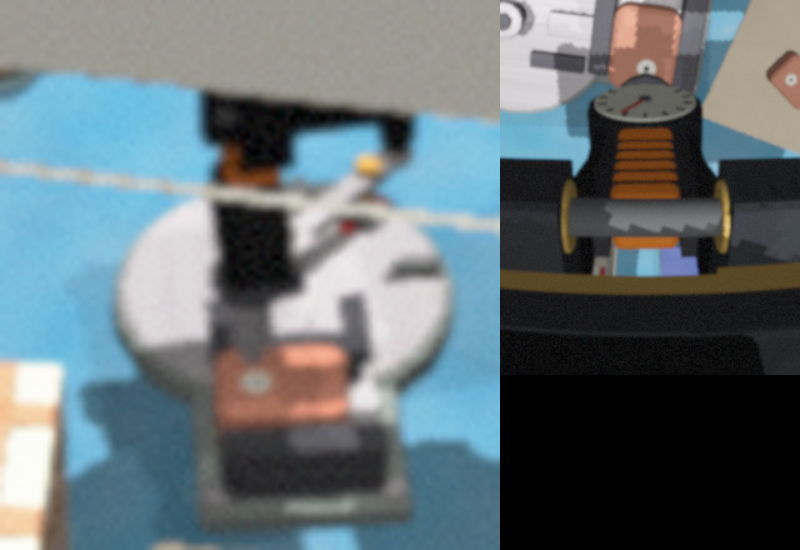

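In the side view the gauge axis (257) lines up with the spot (256,381). In the wrist view the spot (646,68) lies on the dial's centre column (645). Lowering now.

send_rows(increments=[0,0,0,0,0,-0.5,0,0,0,0,0,0,-0.5,0,0,0,0,0,0,0,0,0,0,0,0,0,0,0,0,0,0,0,0,0,0])

```text
time: 10.57
position: [0.5617, 0.3462, 0.1738]
tool_rot: [-0.192, 0.981, 0.0, 0.0]
ft_force: [0.4, -0.5, -0.9]
grip_width: 0.0212
grip_force: 24.8
```

send_rows(increments=[0,0,0,0,0,-0.2,0,0,0,0,0,0,0,0,0,0,0,0,0,0,0])

```text
time: 10.82
position: [0.5616, 0.3461, 0.1716]
tool_rot: [-0.192, 0.981, -0.0, -0.0]
ft_force: [0.7, -0.6, -0.9]
grip_width: 0.0217
grip_force: 24.8
```

send_rows(increments=[0,0,0,0,0,-0.2,0,0,0,0,0,0,0,0,0,0,0,0,0,0,0])

```text
time: 11.07
position: [0.5618, 0.3462, 0.1699]
tool_rot: [-0.192, 0.981, 0.0, 0.0]
ft_force: [0.2, -0.1, 0.5]
grip_width: 0.0218
grip_force: 24.8
```

send_rows(increments=[0,0,0,0,0,-0.2,0,0,0,0,0,0,0,0,0,0,0,0,0,0,0])

```text
time: 11.32
position: [0.5619, 0.3463, 0.168]
tool_rot: [-0.192, 0.981, 0.0, 0.0]
ft_force: [-0.5, -0.2, 2.0]
grip_width: 0.0217
grip_force: 24.8
```

send_rows(increments=[0,0,0,0,0,-0.08,0,0,0,0,0,0,0,0,0,0,0,0,0,0,0])

```text
time: 11.57
position: [0.5619, 0.3462, 0.1672]
tool_rot: [-0.192, 0.981, 0.0, 0.0]
ft_force: [0.1, 0.2, 4.1]
grip_width: 0.022
grip_force: 24.8
```

Run:
```python
from h import *
F=[]
for _ in range(6):
    w=robot.camera('wrist');o=robot.get_obs();F.append([*o['position'],*o['ft_force'],*o['moment']])
print(np.mean(F,0).round(4),np.std(F,0).round(4))
```

```text
[ 5.6190e-01  3.4620e-01  1.6710e-01 -6.3300e-01  5.6600e-02  2.8572e+00
  4.7500e-02  1.0660e-01 -1.9000e-03] [0.     0.     0.     0.4163 0.292  0.1985 0.0178 0.01   0.0218]
```

```bash
python3 -c "
from rig import robot
print(robot.hand_in())"
```

```text
the job is handed in; nothing more can be done
None
```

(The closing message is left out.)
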